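Line up the casting flasks under the bench magnifier

TASK

The magnifier is in the way over the tray: swing it aside towards the stop end of the slide, well past the place where the tray will stop. Lift every steel casting flask out over the rack's front bar and stand it upright in the sliding tray while the tray is still at its loading end, then slide the loaded tray fully home against its stop, and last swing the magnifier arm back so that its lens is centred over the tray, ready to check the plaster for cracks. Leave the jar in the rack and everything else on the bench where it is.

Things in the scene. Friction and masses are not known exactly. Their poses are not given: they have to be found in the camera images.
- flask1_mid (a point): steel casting flask: upright steel cylinder 56 mm in diameter and 80 mm tall, with a foot flange 66 mm in diameter and 8 mm high and a white plaster top with a dark hole in the middle, about 0.4 kg; this point is its centre, half-way up (40 mm above its underside); z is its axis. Three or four such flasks are present, an absent one reads None
- flask2_mid (a point): steel casting flask: upright steel cylinder 56 mm in diameter and 80 mm tall, with a foot flange 66 mm in diameter and 8 mm high and a white plaster top with a dark hole in the middle, about 0.4 kg; this point is its centre, half-way up (40 mm above its underside); z is its axis. Three or four such flasks are present, an absent one reads None
- flask3_mid (a point): steel casting flask: upright steel cylinder 56 mm in diameter and 80 mm tall, with a foot flange 66 mm in diameter and 8 mm high and a white plaster top with a dark hole in the middle, about 0.4 kg; this point is its centre, half-way up (40 mm above its underside); z is its axis. Three or four such flasks are present, an absent one reads None
- flask4_mid (a point): steel casting flask: upright steel cylinder 56 mm in diameter and 80 mm tall, with a foot flange 66 mm in diameter and 8 mm high and a white plaster top with a dark hole in the middle, about 0.4 kg; this point is its centre, half-way up (40 mm above its underside); z is its axis. Three or four such flasks are present, an absent one reads None
- rack: open-topped plywood rack, 110 mm deep (its x) and 390 mm long (its y), origin on the bench under its middle; its floor is 50 mm above the bench; a steel retaining bar runs along its front (-x) edge and a low board along its back, with end boards: the tops of all of them are at most 35 mm above that floor, 85 mm above the bench. Flasks and a jar stand in one row along its y, in any order, about 74 mm apart
- jar: amber glass jar with a black lid, 56 mm in diameter, 85 mm tall, standing in the rack among the flasks; origin at the centre of its underside; not wanted, stays in the rack
- tray (a joint): how far the square tray carriage has slid along the stand, m: 0 at the loading end, 0.15 against the end stop on the magnifier's side; it grows towards -y of tray_in; held by light friction (about 2.5 N), it stays where it is left
- tray_in (a point): centre of the tray's inner floor, 31 mm above the bench; the aluminium tray is 185 x 185 mm outside, 175 x 175 mm inside, walls 5 mm thick, reaching 15 mm above this floor; x and y lie along its sides and it slides along its -y towards the stop
- tray_grip (a point): point on the axis of the tray's handle, an upright dark wooden round post 22 mm in diameter at the middle of the tray's +y side, 108 mm from the tray's centre; the point is 105 mm above the bench, 25 mm below the handle's top
- lens (a joint): swing of the magnifier arm about its upright post, rad: grows clockwise seen from above, ends at 0 (along the slide, away from the loading end) and 2.6; at pi/2 the lens is over the middle of the tray's place at the stop, at 2.0 to 2.4 over the tray's loading place; at 1.1 or less it is swung aside (0.9 to 1 is a good parking angle); friction holds it (0.25 N m, 1.3 N at its handle)
- lens_hinge (a point): point on the vertical swing axis of the arm (in the steel post beside the slide, on its side away from the robot), 190 mm above the bench
- lens_centre (a point): centre of the round lens, 122 mm across its black frame, lying level 190 mm above the bench, 140 mm from the swing axis
- lens_grip (a point): middle of the lens's handle, an upright dark wooden round peg 20 mm in diameter at the outer end of the lens, 198 mm from the swing axis; its top is 22 mm above this point and its foot 31 mm below; the point is 228 mm above the bench
- hammer: claw-less bench hammer with a wooden handle, 240 mm, lying on the bench; bystander
- block: polished steel bench block, 55 x 55 x 50 mm; bystander
- bar: brick-red bar of polishing compound, 110 x 40 x 30 mm; bystander
- brush: flat brush, 200 mm, lying on the bench; bystander
- mandrel: upright tapered steel mandrel, 120 mm tall on a 70 mm foot; bystander
- cup: white open ceramic cup, 70 mm wide, 75 mm tall; bystander
Things that resemble listed ones, but are neither listed nor needed, are in the scene too. What is shaped like the part that bears flask2_mid but yellow is not meant.

How it is judged (in metres and radians):
On the way, in this order (a step that is already met when the one before it is completed fails the run):
1. the magnifier is swung aside, well past the place where the tray will stop (value of joint lens below 1.2 rad), for 0.2 s.
2. all flasks stand in the tray, which is still near its loading end (x of flask1_mid in the frame of tray_in between -0.065 and 0.065 m and y of flask1_mid in the frame of tray_in between -0.065 and 0.065 m and z of flask1_mid in the frame of tray_in between 0.032 and 0.048 m and angle between each of flask1_mid, flask2_mid, flask3_mid, flask4_mid's own z axis and vertical below 0.15 rad and x of flask2_mid in the frame of tray_in between -0.065 and 0.065 m and y of flask2_mid in the frame of tray_in between -0.065 and 0.065 m and z of flask2_mid in the frame of tray_in between 0.032 and 0.048 m and x of flask3_mid in the frame of tray_in between -0.065 and 0.065 m and y of flask3_mid in the frame of tray_in between -0.065 and 0.065 m and z of flask3_mid in the frame of tray_in between 0.032 and 0.048 m and x of flask4_mid in the frame of tray_in between -0.065 and 0.065 m and y of flask4_mid in the frame of tray_in between -0.065 and 0.065 m and z of flask4_mid in the frame of tray_in between 0.032 and 0.048 m and value of joint tray below 0.09 m), for 0.2 s.
3. the loaded tray is home against its stop (x of flask1_mid in the frame of tray_in between -0.065 and 0.065 m and y of flask1_mid in the frame of tray_in between -0.065 and 0.065 m and z of flask1_mid in the frame of tray_in between 0.032 and 0.048 m and angle between each of flask1_mid, flask2_mid, flask3_mid, flask4_mid's own z axis and vertical below 0.15 rad and x of flask2_mid in the frame of tray_in between -0.065 and 0.065 m and y of flask2_mid in the frame of tray_in between -0.065 and 0.065 m and z of flask2_mid in the frame of tray_in between 0.032 and 0.048 m and x of flask3_mid in the frame of tray_in between -0.065 and 0.065 m and y of flask3_mid in the frame of tray_in between -0.065 and 0.065 m and z of flask3_mid in the frame of tray_in between 0.032 and 0.048 m and x of flask4_mid in the frame of tray_in between -0.065 and 0.065 m and y of flask4_mid in the frame of tray_in between -0.065 and 0.065 m and z of flask4_mid in the frame of tray_in between 0.032 and 0.048 m and value of joint tray above 0.143 m), for 0.2 s.
4. the lens is centred over the tray at its stop (value of joint tray above 0.143 m and horizontal distance between lens_centre and tray_in below 0.02 m), for 0.2 s.
At the end, for the whole second after the job is handed in: every flask present stands upright (within 0.15 rad) and at rest on the tray's floor, the tray is within 7 mm of its stop, and the lens centre is within 20 mm, seen from above, of the tray's centre, at rest (all of step 4 and x of flask1_mid in the frame of tray_in between -0.065 and 0.065 m and y of flask1_mid in the frame of tray_in between -0.065 and 0.065 m and z of flask1_mid in the frame of tray_in between 0.032 and 0.048 m and angle between each of flask1_mid, flask2_mid, flask3_mid, flask4_mid's own z axis and vertical below 0.15 rad and x of flask2_mid in the frame of tray_in between -0.065 and 0.065 m and y of flask2_mid in the frame of tray_in between -0.065 and 0.065 m and z of flask2_mid in the frame of tray_in between 0.032 and 0.048 m and x of flask3_mid in the frame of tray_in between -0.065 and 0.065 m and y of flask3_mid in the frame of tray_in between -0.065 and 0.065 m and z of flask3_mid in the frame of tray_in between 0.032 and 0.048 m and x of flask4_mid in the frame of tray_in between -0.065 and 0.065 m and y of flask4_mid in the frame of tray_in between -0.065 and 0.065 m and z of flask4_mid in the frame of tray_in between 0.032 and 0.048 m and linear speed of each of flask1, flask2, flask3, flask4 below 0.02 m/s and velocity of joint lens between -0.05 and 0.05 rad/s); the robot touches nothing.
It fails at once if the jar is taken from the rack or knocked over (distance of jar from where it was at the start of the episode above 0.09 m or angle between jar's own z axis and vertical above 0.6 rad).
It fails at once if another thing on the bench is pushed more than 6 cm away (distance of any of hammer, block, bar, brush, mandrel, cup from where it was at the start of the episode above 0.06 m).
Of flask1, flask2, flask3, flask4 only 3 to 4 are there at a start; the rules pass over those that are not, and their reading is None.
At some moment in a run one of flask1, flask2, flask3, flask4 may be knocked a few centimetres aside while the robot is not near it.
It also fails if it takes over 192 s, if anything falls off the work surface, if the arm or the gripper's body presses on something with over 40 N, if the wrist force passes 120 N, or if a joint passes its speed limit or range.

ROBOT

A 6-joint arm with a two-finger parallel gripper is mounted at the origin on the work surface. World frame = base frame: x ahead of the robot, y to its left, z up, the work surface at z = 0. Lengths are in mm, angles in rad, forces in N, time in s.
With the tool pointing down it reaches from about 150 to 775 mm from the base axis. Payload 6.1 kg.
Tool frame: the origin (TCP) lies on the centre line of the jaws, within the pads' length; the fingertips stand 22 mm ahead of it and the grasp point (between the pads) lies 3 mm ahead of it; z points along the fingers, y is the line along which they close (so a half turn about z gives the same grasp; the last joint's range is limited). The gripper opens to 85 mm and grips with 20 to 120 N. Pads are 22 mm wide; open, the fingers measure 114 mm over their backs; the gripper's body (76 mm by 85 mm) begins 54 mm behind the grasp point. The pads swing forward as they close: fully open they stand 13 mm farther back than shut.
Start: joints at [-1.255, 0.126, -0.04, 1.405, 0, 1.571], TCP at [163.046, -499.023, 253.295] pointing down, gripper open.
Joint ranges: [-2.72, 2.72], [-0.95, 1.95], [-1.27, 1.35], [-1.78, 2.02], [-1.46, 1.47], [-3.14, 3.14]. Speed limits (rad/s): [2.39, 2.39, 3.01, 3.14, 3.14, 3.14].

INTERFACE

Orientations are given as a rotation vector (axis times angle).
In Python, from plant import arm gives the robot as it stands.
- The arm moves only by the tool servo_tool, never from a script. Its argument "deltas" is a list of rows, each a list of 6 numbers: the shift along the tool's x, y, z in units of 300 mm (1.0 is 300 mm), then the turn, a rotation vector about the tool's x, y, z in units of pi rad (1.0 is pi rad). In form: [[x, y, z, ax, ay, az], ...]. A call has 1 to 12 rows; each row shifts and turns the commanded pose from where the row before left it, along the tool's axes as they then stand; what a row does not reach is not made up. A row lasts 1/10 s, in which the tool goes at most 50 mm and 8.59 degrees, less where a joint would pass 70% of its speed; a pose out of reach is approached as far as the arm can. A call with a number of a shift or a turn outside -1 to 1 is refused whole. A call with a gripper value outside its range is refused whole. "fingers" is the finger opening in mm, from 0 to 85.4, set as the call begins (left out, the last holds). The fingers move at their own pace and stop on an object; the grip force is fixed at half the most. Time passes only in rows, so rows that do not move let the fingers close. It gives the time, the measured TCP pose, the force, the opening and the grip force at its end, in the units of the state.
- arm.sense(): the state, without advancing time (a new reading comes with each control period).
- arm.capture(name): name is "scene" or "top" or "wrist"; returns a dict with "img" (480x640x3 uint8, blue, green, red), "mtx" (3x3 intrinsics, pixels), "R" (3x3) and "t" (3): a world point X has camera coordinates R X + t; the wrist camera has in their place "mount" (4x4, takes a point from camera to tool coordinates, whose origin is the TCP and whose axes are the flange's). Camera axes: x right, y down, z forward; pixel columns grow to the right and rows downward; lengths in mm; the calibration is good to about 2 mm. A picture is of the moment at which its call begins: read the wrist's pose just before it. There is no depth.
- arm.close_job(): hands the job in; it is judged then, once.
The state is a dict: "clock": time; "joint_positions": joint angles; "joint_vel": joint speeds; "effort": joint torques, N m; "tcp_pos": TCP position; "tcp_rot": TCP orientation; "wrist_force": force on the tool from outside, world axes, zero at the start; "ft_torque": the same for the moment, N m; "width": finger opening in mm; "grip_force": force on a finger pad.
Only numpy, scipy, OpenCV 4.12 (cv2) and the standard library are available. Lean on these libraries where they do the work, as an engineer would, in place of code of your own. Each camera call takes 0.05 s, during which the arm holds its last target. There are 200 camera calls.

## Working session

There is one attempt and no reset: what is moved stays moved. The work goes in short steps, Python scripts to look and compute and a tool call to move; the robot and the scene stay as the last step left them, time stands still between calls to the robot, and variables do not carry over. Pictures are saved under pics/ and viewed, at most 14 in all, crops included, and the job is handed in when it is done.

Besides the shell and the picture viewer there is one more tool, called after "Emit:" by a JSON object that holds its "fn" and its "kwargs". servo_tool: Moves the arm, as the interface text tells. Shifts and turns lie within -1 to 1; 1 stands for 300 mm of shift or pi rad of turn. Its arguments: {"type":"object","properties":{"deltas":{"type":"array","items":{"type":"array","items":{"type":"number"}}},"fingers":{"type":"number"}},"required":["deltas"]}

```bash
mkdir -p pics; ls
cat > h.py <<'E'
import numpy as np, cv2
from scipy.spatial.transform import Rotation as Ro
from plant import arm
def cap(n):
    s=arm.sense(); c=arm.capture(n); 
    if n=="wrist":
        T=np.eye(4);T[:3,:3]=Ro.from_rotvec(s["tcp_rot"]).as_matrix();T[:3,3]=s["tcp_pos"]
        M=np.linalg.inv(T@np.array(c["mount"])); c["R"]=M[:3,:3];c["t"]=M[:3,3]
    c["R"]=np.array(c["R"]);c["t"]=np.array(c["t"]).ravel();c["mtx"]=np.array(c["mtx"])
    return c
def ray(c,u,v,z):
    d=c["R"].T@np.linalg.solve(c["mtx"],[u,v,1.]);o=-c["R"].T@c["t"]
    return o+d*(z-o[2])/d[2]
def proj(c,X):
    p=c["mtx"]@(c["R"]@np.array(X,float)+c["t"]);return p[:2]/p[2]
E
python3 - <<'E'
from h import *
for n in("scene","top"):
    c=cap(n);cv2.imwrite(f"pics/{n}0.png",c["img"]);np.savez(f"{n}0.npz",**c);print(n,-c["R"].T@c["t"],c["R"][2])
s=arm.sense();print(s["tcp_pos"],s["tcp_rot"],Ro.from_rotvec(s["tcp_rot"]).as_matrix().round(3))
E
```

```text
pics
scene [1639.9863648  -750.01545905 1059.14000502] [-0.67716953  0.46564367 -0.56975206]
top [ 268.3906216    3.0759321 1614.4289891] [ 0.19026272 -0.01018239 -0.9816804 ]
[ 162.93931311 -498.73195484  252.60496503] [-3.10112409e+00 -4.93758744e-01  3.49581940e-04] [[ 0.951  0.311 -0.   ]
 [ 0.311 -0.951  0.001]
 [ 0.    -0.001 -1.   ]]
```

View pics/top0.png

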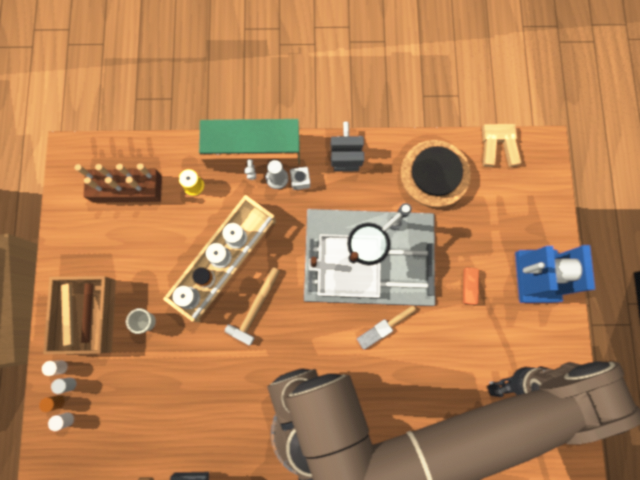

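View pics/scene0.png

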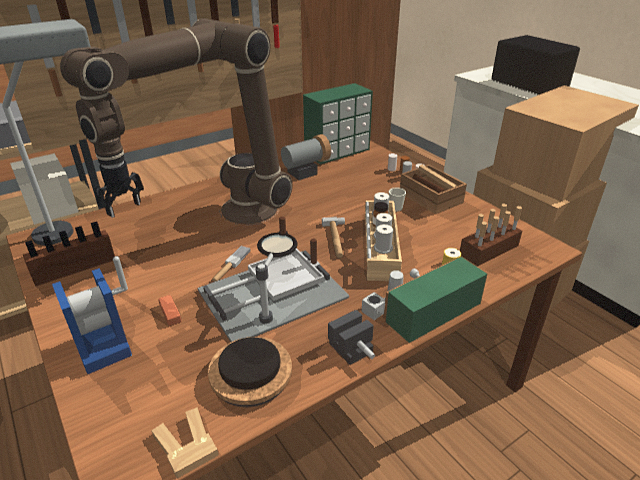

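The top view shows three white-topped flasks in the rack at about (233,232), (216,253) and (183,296), with the jar at (202,276). The yellow decoy is at (188,180). The tray is near (350,265) with its handle at (313,262), and the lens is at (369,243) with its hinge at (404,211) and peg at (354,257). The scene view agrees.

Run:
```python
from h import *
c=dict(np.load("top0.npz"))
img=c["img"]
hsv=cv2.cvtColor(img,cv2.COLOR_BGR2HSV)
m=((hsv[...,1]<45)&(hsv[...,2]>190)).astype(np.uint8)
n,l,st,ce=cv2.connectedComponentsWithStats(m)
for i in range(1,n):
    if st[i,4]>60: print("white",ce[i].round(1),st[i],ray(c,*ce[i],130).round(0))
for nm,u,v,z in [("jarlid",202,276,135),("lens",369,243,190),("hinge",404.5,210,215),("lensgrip",354,257,250),("traygrip",313,262,130),("rackA",165,296,85),("rackB",195,319,85),("rackC",273,208,85),("rackD",247,197,85),("standTL",306,211,10),("standTR",435,212,10),("standBR",434,305,10),("standBL",303,304,10),("tray c1",383,297,46),("tray c2",318,295,46),("c3",319,235,46)]:
    print(nm,ray(c,u,v,z).round(0))
crop=cv2.resize(img[185:325,150:450],None,fx=2.6,fy=2.6,interpolation=cv2.INTER_CUBIC);cv2.imwrite("pics/crop1.png",crop)
```

```text
white [273.7 167.4] [266 160  16  18 161] [770. 103. 130.]
white [302.2 176.7] [292 167  18  19 135] [740.  19. 130.]
white [187.7 177.8] [180 171  16  15 189] [741. 357. 130.]
white [378.  220.5] [345 212  55  18 304] [ 604. -200.  130.]
white [232.3 233.5] [223 223  20  25 317] [571. 223. 130.]
white [368.4 243.3] [352 227  34  34 889] [ 537. -170.  130.]
white [400.2 239.7] [392 230  18  18 256] [ 546. -262.  130.]
white [343.6 270.3] [ 306  233   76   64 2784] [460. -96. 130.]
white [215.7 253.6] [206 244  20  24 312] [513. 270. 130.]
white [396.8 251.3] [389 249  16   6  69] [ 512. -250.  130.]
white [398.4 267.9] [391 256  20  24 356] [ 464. -253.  130.]
white [569.7 268.4] [558 260  23  18 349] [ 456. -745.  130.]
white [406.7 286.6] [385 281  43  12 358] [ 410. -274.  130.]
white [182.8 295.6] [173 286  20  20 317] [394. 360. 130.]
white [144.8 324. ] [133 311  18  22  65] [317. 464. 130.]
white [382.5 329. ] [374 320  18  19 201] [ 293. -201.  130.]
white [238.9 334.7] [226 326  26  19 214] [283. 201. 130.]
white [365.7 338.2] [358 332  16  13 114] [ 268. -153.  130.]
white [ 49.1 368. ] [ 43 362  14  13 147] [201. 720. 130.]
white [ 58.2 385.9] [ 52 379  13  14 142] [153. 692. 130.]
white [ 55.6 422.6] [ 49 416  14  14 167] [ 58. 691. 130.]
jarlid [448. 306. 135.]
lens [ 527. -164.  190.]
hinge [ 614. -263.  215.]
lensgrip [ 479. -116.  250.]
traygrip [485.  -9. 130.]
rackA [398. 423.  85.]
rackB [330. 334.  85.]
rackC [657. 109.  85.]
rackD [692. 187.  85.]
standTL [665.  10.  10.]
standTR [ 656. -398.   10.]
standBR [ 365. -377.   10.]
standBL [373.  23.  10.]
tray c1 [ 388. -217.   46.]
tray c2 [397. -23.  46.]
c3 [580. -29.  46.]
```

View pics/crop1.png

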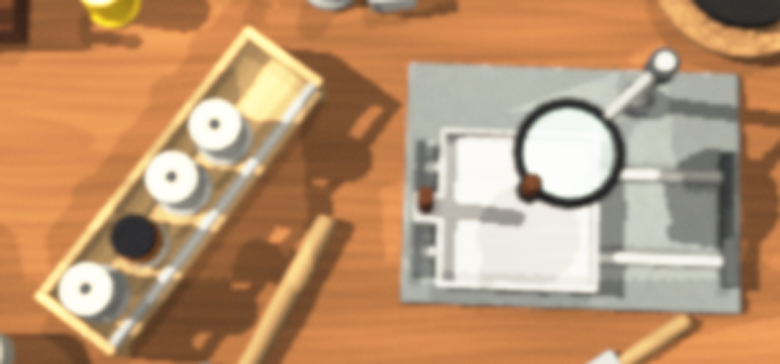

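```bash
cat >> h.py <<'E'
def plan(p,yaw=None,n=10):
    """rows from present pose to p (mm), yaw of tool y in deg (mod 180), tool kept vertical"""
    s=arm.sense();R=Ro.from_rotvec(s["tcp_rot"]).as_matrix();q=np.array(s["tcp_pos"])
    y0=np.degrees(np.arctan2(R[1,1],R[0,1]))
    dy=0 if yaw is None else (yaw-y0+90)%180-90
    d=(np.array(p,float)-q)/n/300
    print("from",q.round(1),"yaw",round(y0,1),"dyaw",round(dy,1),"q6",round(s["joint_positions"][5],2),"W",round(s["width"],1),"F",np.round(s["wrist_force"],1),"t",s["clock"])
    rows=[];a=y0
    for i in range(n):
        t=np.radians(a); X=np.array([-np.sin(t),np.cos(t),0]); Y=np.array([np.cos(t),np.sin(t),0])
        X=np.cross(Y,[0,0,-1.])
        rows.append([float(round(v,4)) for v in (d@X,d@Y,-d[2])]+[0,0,float(round(-dy/n/180,4))]); a+=dy/n
    if dy==0: print(n,"x",rows[0])
    else: print(rows)
E
python3 - <<'E'
from h import *
plan([480,-117,310],None,12)
E
```

```text
from [ 162.9 -498.7  252.6] yaw -71.9 dyaw 0 q6 1.57 W 85.6 F [-0.1  0.8 -0.3] t 0.1
12 x [0.1166, -0.0734, -0.0159, 0, 0, 0.0]
```

Emit:
{"fn": "servo_tool", "kwargs": {"deltas": [[0,0,-0.1,0,0,0],[0,0,-0.09,0,0,0],[0.14,-0.088,0,0,0,0],[0.14,-0.088,0,0,0,0],[0.14,-0.088,0,0,0,0],[0.14,-0.088,0,0,0,0],[0.14,-0.088,0,0,0,0],[0.14,-0.088,0,0,0,0],[0.14,-0.088,0,0,0,0],[0.14,-0.088,0,0,0,0],[0.14,-0.088,0,0,0,0],[0.14,-0.088,0,0,0,0]]}}

```text
clock: 1.3
tcp_pos: [481.1, -115.7, 310.1]
tcp_rot: [3.102, 0.494, -0.0]
wrist_force: [0.8, -1.5, 0.5]
width: 85.5
grip_force: 0.0
```

Emit:
{"fn": "servo_tool", "kwargs": {"deltas": [[0,0,0,0,0,0],[0,0,0,0,0,0]], "fingers": 60}}

```text
clock: 1.5
tcp_pos: [480.6, -116.6, 309.6]
tcp_rot: [-3.101, -0.498, 0.003]
wrist_force: [-0.5, 0.4, -0.8]
width: 60.6
grip_force: 0.0
```

Run:
```python
from h import *
c=cap("wrist");cv2.imwrite("pics/w1.png",c["img"]);np.savez("w1.npz",**c);s=arm.sense();print(s["tcp_pos"],s["width"])
for X in ([480,-117,250],[525,-164,190]): print(proj(c,X))
```

```text
[ 480.05044474 -117.47463036  309.84105824] 60.369950379801246
[317.43290415 284.87026576]
[417.03895862 199.91085255]
```

View pics/w1.png

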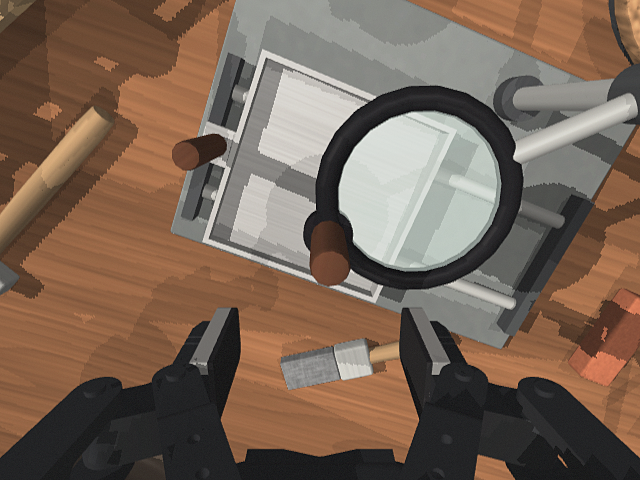

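The wrist view shows the peg's top at about (330,268), the lens centre at (419,187) and the tray handle's top at (187,154).

Run:
```python
from h import *
c=dict(np.load("w1.npz"))
g=ray(c,330,268,250);L=ray(c,419,187,190);t=ray(c,187,155,130)
print(g,L,t)
for u,v in((266,53),(206,241),(376,299),(452,131)): print(ray(c,u,v,46).round(1))
f=ray(c,330,220,197);print("foot",f)
plan([g[0],g[1],231],None,4)
```

```text
[ 490.0242515  -119.89617796  250.        ] [ 532.50489309 -162.13182767  190.        ] [495.69640419 -12.93248629 130.        ]
[583.7 -35.7  46. ]
[403.1 -26.4  46. ]
[ 396.8 -206.7   46. ]
[ 574.5 -212.5   46. ]
foot [ 498.89188552 -118.24863778  197.        ]
from [ 480.1 -117.5  309.8] yaw -71.9 dyaw 0 q6 2.59 W 60.4 F [0.2 0.2 1.3] t 1.55
4 x [0.0073, 0.0045, 0.0657, 0, 0, 0.0]
```

Emit:
{"fn": "servo_tool", "kwargs": {"deltas": [[0.0073,0.0045,0.065,0,0,0],[0.0073,0.0045,0.065,0,0,0],[0.0073,0.0045,0.065,0,0,0],[0.0073,0.0045,0.065,0,0,0],[0,0,0,0,0,0]]}}

```text
clock: 2.05
tcp_pos: [488.3, -121.3, 230.0]
tcp_rot: [-3.102, -0.489, 0.006]
wrist_force: [-0.5, -0.5, 0.1]
width: 60.1
grip_force: 0.0
```

Emit:
{"fn": "servo_tool", "kwargs": {"deltas": [[0,0,0,0,0,0],[0,0,0,0,0,0],[0,0,0,0,0,0],[0,0,0,0,0,0],[0,0,0,0,0,0],[0,0,0,0,0,0],[0,0,0,0,0,0]], "fingers": 15}}

```text
clock: 2.75
tcp_pos: [489.6, -118.9, 234.0]
tcp_rot: [-3.1, -0.495, -0.001]
wrist_force: [-5.9, 4.6, 5.8]
width: 18.6
grip_force: 58.9
```

Run:
```python
from h import *
s=arm.sense();print(s)
p=np.array(s["tcp_pos"])
for H in((625,-262),(631,-261)):
    v=p[:2]-H;r=np.hypot(*v);a=np.degrees(np.arctan2(v[1],v[0]));th=(270-2.6-a)%360
    print(H,r,a,"theta",np.radians(th))
```

```text
{'clock': 2.75, 'joint_positions': array([-2.39610039e-01,  8.63011651e-02, -1.26127032e-01,  1.35841029e+00,
        2.32121974e-03,  2.58542707e+00]), 'joint_vel': array([-0.00101721,  0.00093344,  0.00033552,  0.00022348, -0.00042184,
       -0.00014946]), 'effort': array([ -1.87365789, -37.28987932,  35.27184248,  -2.76603453,
        -1.11337759,   0.07880672]), 'tcp_pos': array([ 489.56530355, -118.9489581 ,  233.96251189]), 'tcp_rot': array([-3.10019383e+00, -4.94830757e-01, -1.35080405e-03]), 'wrist_force': array([-5.86768462,  4.59402309,  5.81930485]), 'ft_torque': array([1.13088137, 1.04824854, 0.06492021]), 'grip_force': 58.88200342655182, 'width': 18.632268964023822}
(625, -262) 196.9927856293864 133.43340021995277 theta 2.338158253863335
(631, -261) 200.4551617286203 134.87542958165142 theta 2.3129900935912615
```

Emit:
{"fn": "servo_tool", "kwargs": {"deltas": [[-0.0337,0.0176,-0.006,0,0,-0.0183],[-0.0337,0.0176,0,0,0,-0.0183],[-0.0337,0.0176,0,0,0,-0.0183],[-0.0337,0.0176,0,0,0,-0.0183],[-0.0337,0.0176,0,0,0,-0.0183],[-0.0337,0.0176,0,0,0,-0.0183],[-0.0337,0.0176,0,0,0,-0.0183],[-0.0337,0.0176,0,0,0,-0.0183]]}}

```text
clock: 3.55
tcp_pos: [437.4, -194.2, 234.0]
tcp_rot: [-2.9, -1.191, 0.007]
wrist_force: [-14.1, 7.8, 3.1]
width: 18.2
grip_force: 60.8
```

Run:
```python
from h import *
s=arm.sense();print(s["tcp_pos"],s["wrist_force"],s["ft_torque"],s["width"],s["joint_positions"])
```

```text
[ 437.39462415 -194.16263751  233.96820757] [-14.1427479    7.83556932   3.14655688] [1.44836527 2.26232017 0.26994804] 18.194481116137027 [-4.18527023e-01  4.49847184e-02 -1.70600349e-01  1.36310551e+00
  1.31472107e-03  1.94382663e+00]
```

Emit:
{"fn": "servo_tool", "kwargs": {"deltas": [[-0.0337,0.0176,0,0,0,-0.0183],[-0.0337,0.0176,0,0,0,-0.0183],[-0.0337,0.0176,0,0,0,-0.0183],[-0.0337,0.0176,0,0,0,-0.0183],[-0.0337,0.0176,0,0,0,-0.0183],[-0.0337,0.0176,0,0,0,-0.0183],[-0.0337,0.0176,0,0,0,-0.0183],[-0.0337,0.0176,0,0,0,-0.0183]]}}

```text
clock: 4.35
tcp_pos: [424.9, -285.4, 234.0]
tcp_rot: [-2.553, -1.818, 0.015]
wrist_force: [-24.4, 1.8, 4.1]
width: 18.3
grip_force: 61.8
```

Emit:
{"fn": "servo_tool", "kwargs": {"deltas": [[-0.0337,0.0176,0,0,0,-0.0183],[-0.0337,0.0176,0,0,0,-0.0183],[-0.0337,0.0176,0,0,0,-0.0183],[-0.0337,0.0176,0,0,0,-0.0183],[-0.0337,0.0176,0,0,0,-0.0183],[-0.0337,0.0176,0,0,0,-0.0183],[-0.0337,0.0176,0,0,0,-0.0183],[-0.0337,0.0176,0,0,0,-0.0183],[0,0,0,0,0,0],[0,0,0,0,0,0]]}}

```text
clock: 5.35
tcp_pos: [456.7, -374.9, 234.0]
tcp_rot: [-2.081, -2.349, 0.02]
wrist_force: [-22.0, -13.9, -2.0]
width: 18.6
grip_force: 61.2
```

Emit:
{"fn": "servo_tool", "kwargs": {"deltas": [[0,0,0,0,0,0],[0,0,0,0,0,0],[0,0,0,0,0,0],[0,0,-0.1,0,0,0],[0,0,-0.1,0,0,0],[0,0,-0.1,0,0,0],[0,0,0,0,0,0]], "fingers": 70}}

```text
clock: 6.05
tcp_pos: [463.2, -371.2, 329.0]
tcp_rot: [2.072, 2.351, 0.001]
wrist_force: [0.4, -0.9, 0.1]
width: 70.0
grip_force: 0.0
```

Run:
```python
from h import *
from scipy.optimize import least_squares
P=np.array([(489.6,-118.9),(437.4,-194.2),(424.9,-285.4),(456.7,-374.9)])
print(least_squares(lambda h:np.hypot(*(P-h[:2]).T)-h[2],[627,-262,198]).x)
c=cap("top");cv2.imwrite("pics/top1.png",c["img"])
cr=cv2.resize(c["img"][185:325,150:450],None,fx=2.6,fy=2.6,interpolation=cv2.INTER_CUBIC);cv2.imwrite("pics/crop2.png",cr)
hsv=cv2.cvtColor(c["img"],cv2.COLOR_BGR2HSV)
m=((hsv[...,1]<45)&(hsv[...,2]>190)).astype(np.uint8);m[:,250:]=0;m[:200]=0
n,l,st,ce=cv2.connectedComponentsWithStats(m)
for i in range(1,n):
    if st[i,4]>200: print(ce[i],ray(c,*ce[i],130).round(1))
plan([500,265,280],52,18)
```

```text
[ 621.38212474 -265.94149951  197.45886345]
[232.2484472  233.56832298] [571.1 223.4 130. ]
[215.64984227 253.70031546] [512.8 270.1 130. ]
[182.77672956 295.54402516] [394.4 360.3 130. ]
[238.32352941 334.5       ] [283.8 202.3 130. ]
from [ 463.  -371.2  326.7] yaw 7.2 dyaw 44.8 q6 0.77 W 70.0 F [ 0.5 -0.7 -0.9] t 6.1
[[0.116, 0.0216, 0.0086, 0, 0, -0.0138], [0.115, 0.0266, 0.0086, 0, 0, -0.0138], [0.1137, 0.0315, 0.0086, 0, 0, -0.0138], [0.1122, 0.0365, 0.0086, 0, 0, -0.0138], [0.1105, 0.0413, 0.0086, 0, 0, -0.0138], [0.1086, 0.0461, 0.0086, 0, 0, -0.0138], [0.1065, 0.0507, 0.0086, 0, 0, -0.0138], [0.1042, 0.0553, 0.0086, 0, 0, -0.0138], [0.1017, 0.0598, 0.0086, 0, 0, -0.0138], [0.0991, 0.0641, 0.0086, 0, 0, -0.0138], [0.0962, 0.0684, 0.0086, 0, 0, -0.0138], [0.0931, 0.0725, 0.0086, 0, 0, -0.0138], [0.0899, 0.0765, 0.0086, 0, 0, -0.0138], [0.0865, 0.0803, 0.0086, 0, 0, -0.0138], [0.0829, 0.084, 0.0086, 0, 0, -0.0138], [0.0792, 0.0875, 0.0086, 0, 0, -0.0138], [0.0753, 0.0909, 0.0086, 0, 0, -0.0138], [0.0713, 0.094, 0.0086, 0, 0, -0.0138]]
```

View pics/crop2.png

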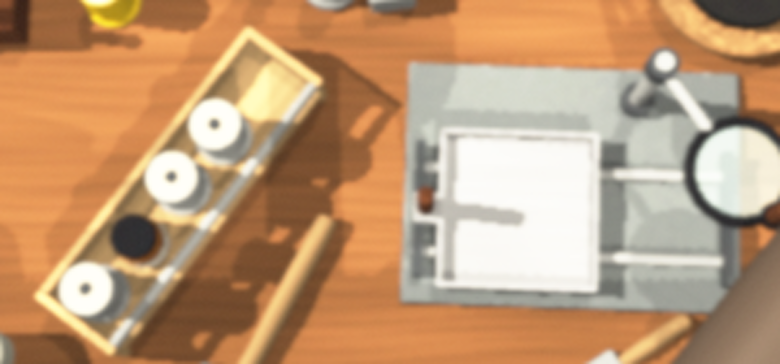

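Emit:
{"fn": "servo_tool", "kwargs": {"deltas": [[0,0,0,0,0,-0.0415],[0,0,0,0,0,-0.0415],[0,0,0,0,0,-0.0415],[0,0,0,0,0,-0.0415],[0,0,0,0,0,-0.0415],[0,0,0,0,0,-0.0415],[0.0756,0.1092,0.0,0,0,0],[0.0756,0.1092,0.0,0,0,0],[0.0756,0.1092,0.0,0,0,0],[0.0756,0.1092,0.0,0,0,0],[0.0756,0.1092,0.0,0,0,0],[0.0756,0.1092,0.0,0,0,0]]}}

```text
clock: 7.3
tcp_pos: [475.5, -130.4, 323.0]
tcp_rot: [-1.023, -2.969, -0.0]
wrist_force: [1.1, 0.7, -1.1]
width: 70.1
grip_force: 0.0
```

Emit:
{"fn": "servo_tool", "kwargs": {"deltas": [[0.0756,0.1092,0.01,0,0,0],[0.0756,0.1092,0.01,0,0,0],[0.0756,0.1092,0.01,0,0,0],[0.0756,0.1092,0.01,0,0,0],[0.0756,0.1092,0.01,0,0,0],[0.0756,0.1092,0.01,0,0,0],[0.0756,0.1092,0.01,0,0,0],[0.0756,0.1092,0.01,0,0,0],[0.0756,0.1092,0.01,0,0,0],[0.0756,0.1092,0.01,0,0,0],[0,0,0.03,0,0,0],[0,0,0,0,0,0]]}}

```text
clock: 8.5
tcp_pos: [498.0, 266.1, 282.5]
tcp_rot: [-1.019, -2.969, 0.005]
wrist_force: [0.2, 0.4, 0.0]
width: 70.0
grip_force: 0.0
```

Run:
```python
from h import *
c=cap("wrist");cv2.imwrite("pics/w2.png",c["img"]);np.savez("w2.npz",**c);s=arm.sense();print(s["tcp_pos"],s["width"],s["joint_positions"])
for X in ([572,223,130],[514,270,130],[453,308,135],[393,361,130]): print(proj(c,X))
```

```text
[498.24633878 265.24718599 283.57468061] 69.86781009362929 [ 4.89317489e-01  2.07077619e-01  1.23452910e-01  1.49002531e+00
 -2.41585844e-04  1.15211929e+00]
[335.72012422 335.42545479]
[339.22345079 241.00066373]
[329.47361868 135.63310015]
[338.98599104  -6.27655814]
```

View pics/w2.png

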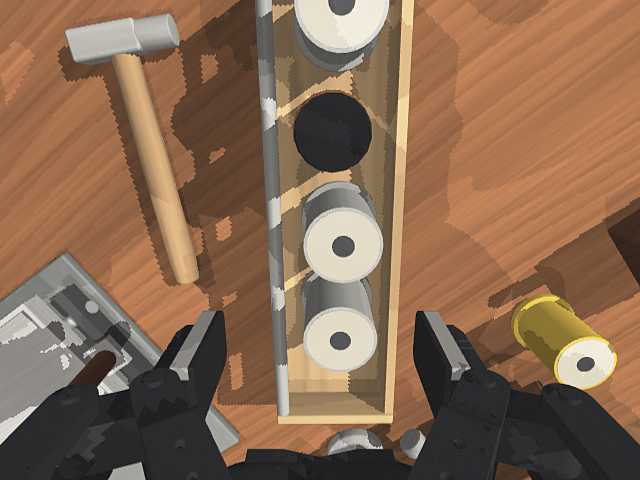

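Wrist view: plaster holes at (340,341), (343,246) and (341,4), jar lid at (333,132), and the front bar on the left.

Run:
```python
from h import *
c=dict(np.load("w2.npz"))
for u,v in((340,341),(343,246),(341,4)): print(ray(c,u,v,130).round(1))
j=ray(c,333,132,135);print(j)
A=ray(c,340,341,130)
plan([A[0],A[1],170],None,6)
```

```text
[577.8 222.7 130. ]
[518.5 269.9 130. ]
[398.  358.7 130. ]
[452.59865316 311.09982342 135.        ]
from [498.2 265.2 283.6] yaw 52.0 dyaw 0 q6 1.15 W 69.9 F [-1.2 -0.6  0.4] t 8.55
6 x [-0.0494, 0.0085, 0.0631, 0, 0, 0.0]
```

Emit:
{"fn": "servo_tool", "kwargs": {"deltas": [[-0.0494,0.0085,0.06,0,0,0],[-0.0494,0.0085,0.06,0,0,0],[-0.0494,0.0085,0.06,0,0,0],[-0.0494,0.0085,0.06,0,0,0],[-0.0494,0.0085,0.06,0,0,0],[-0.0494,0.0085,0.06,0,0,0],[0,0,0.07,0,0,0],[0,0,0.07,0,0,0],[0,0,0.06,0,0,0],[0,0,0,0,0,0],[0,0,0,0,0,0]], "fingers": 80}}

```text
clock: 9.65
tcp_pos: [578.4, 221.6, 117.7]
tcp_rot: [-1.026, -2.969, 0.0]
wrist_force: [0.1, -0.1, 0.5]
width: 79.9
grip_force: 0.0
```

Emit:
{"fn": "servo_tool", "kwargs": {"deltas": [[0,0,0,0,0,0],[0,0,0,0,0,0],[0,0,0,0,0,0],[0,0,0,0,0,0],[0,0,0,0,0,0]], "fingers": 50}}

```text
clock: 10.15
tcp_pos: [579.1, 222.5, 118.9]
tcp_rot: [1.023, 2.968, 0.001]
wrist_force: [-2.4, -3.2, 6.8]
width: 54.6
grip_force: 63.8
```

Run:
```python
from h import *
s=arm.sense();print(s["tcp_pos"],s["wrist_force"],s["width"],s["grip_force"])
plan([577.8,222.7,195],None,3)
```

```text
[579.07565063 222.52427568 118.92329259] [-2.35577314 -3.20925     6.84835119] 54.61223152853146 63.765506744384766
from [579.1 222.5 118.9] yaw 52.0 dyaw 0 q6 1.03 W 54.6 F [-2.4 -3.2  6.8] t 10.15
3 x [0.0012, -0.0007, -0.0845, 0, 0, 0.0]
```

Emit:
{"fn": "servo_tool", "kwargs": {"deltas": [[0,0,-0.05,0,0,0],[0,0,-0.1,0,0,0],[0,0,-0.1,0,0,0],[0,0,-0.1,0,0,0],[0,0,-0.02,0,0,0],[0,0,0,0,0,0]]}}

```text
clock: 10.75
tcp_pos: [578.9, 222.9, 228.6]
tcp_rot: [1.023, 2.969, 0.002]
wrist_force: [0.3, 0.1, -4.4]
width: 54.5
grip_force: 64.6
```

Emit:
{"fn": "servo_tool", "kwargs": {"deltas": [[-0.0554,-0.0921,0,0,0,0],[-0.0554,-0.0921,0,0,0,0],[-0.0554,-0.0921,0,0,0,0],[-0.0554,-0.0921,0,0,0,0],[-0.0554,-0.0921,0,0,0,0],[-0.0554,-0.0921,0,0,0,0],[-0.0554,-0.0921,0,0,0,0],[-0.0554,-0.0921,0,0,0,0],[-0.0554,-0.0921,0,0,0,0],[-0.0554,-0.0921,0,0,0,0],[-0.0554,-0.0921,0,0,0,0],[-0.0554,-0.0921,0,0,0,0]]}}

```text
clock: 11.95
tcp_pos: [530.1, -162.3, 225.5]
tcp_rot: [-1.022, -2.967, 0.0]
wrist_force: [0.2, 0.7, -4.6]
width: 55.0
grip_force: 65.2
```

Emit:
{"fn": "servo_tool", "kwargs": {"deltas": [[0,0,0,0,0,0],[0,0,0,0,0,0]]}}

```text
clock: 12.15
tcp_pos: [530.4, -161.7, 225.9]
tcp_rot: [-1.025, -2.966, -0.0]
wrist_force: [0.7, 1.3, -4.1]
width: 54.2
grip_force: 65.2
```

Run:
```python
from h import *
c=cap("wrist");cv2.imwrite("pics/w3.png",c["img"]);np.savez("w3.npz",**c)
plan([532,-162,103],None,6)
T=np.array([489,-120.]);
for a,b in((-1,1),(1,1),(1,-1),(-1,-1)): print(proj(c,[T[0]+92.5*(a+.045*b),T[1]+92.5*(b-.045*a),46]).round())
```

```text
from [ 530.6 -161.   226.2] yaw 51.9 dyaw 0 q6 0.37 W 54.8 F [-0.8 -0.1 -5.1] t 12.2
6 x [-0.0009, 0.0001, 0.0685, 0, 0, 0.0]
[367. -80.]
[508. 168.]
[302. 303.]
[144. 105.]
```

View pics/w3.png

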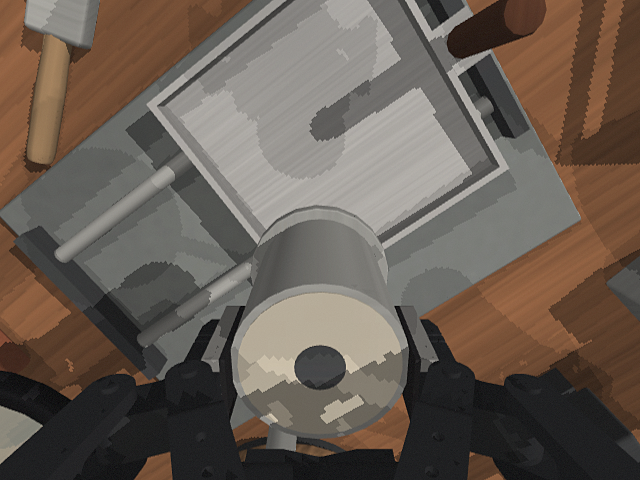

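Wrist view: the tray's rim corners are at (149,104) and (508,168), 5 px or less from my predictions, so the tray position holds.

Emit:
{"fn": "servo_tool", "kwargs": {"deltas": [[-0.001,0,0.08,0,0,0],[-0.001,0,0.08,0,0,0],[-0.001,0,0.08,0,0,0],[-0.001,0,0.08,0,0,0],[0,0,0.06,0,0,0],[0,0,0.03,0,0,0],[0,0,0,0,0,0],[0,0,0,0,0,0]]}}

```text
clock: 13.0
tcp_pos: [532.6, -161.6, 105.6]
tcp_rot: [1.022, 2.97, 0.0]
wrist_force: [0.3, 0.1, -4.2]
width: 54.8
grip_force: 65.3
```

Emit:
{"fn": "servo_tool", "kwargs": {"deltas": [[0,0,0.005,0,0,0],[0,0,0.003,0,0,0],[0,0,0,0,0,0]]}}

```text
clock: 13.3
tcp_pos: [532.5, -162.2, 103.2]
tcp_rot: [1.023, 2.969, 0.0]
wrist_force: [-0.3, -0.5, -3.7]
width: 54.7
grip_force: 65.3
```

Emit:
{"fn": "servo_tool", "kwargs": {"deltas": [[0,0,0.004,0,0,0],[0,0,0.004,0,0,0],[0,0,0,0,0,0]]}}

```text
clock: 13.6
tcp_pos: [532.1, -162.1, 100.1]
tcp_rot: [-1.024, -2.97, -0.0]
wrist_force: [0.5, -0.5, -5.1]
width: 54.4
grip_force: 65.3
```

Emit:
{"fn": "servo_tool", "kwargs": {"deltas": [[0,0,0.004,0,0,0],[0,0,0.003,0,0,0],[0,0,0,0,0,0]]}}

```text
clock: 13.9
tcp_pos: [532.2, -162.2, 100.0]
tcp_rot: [1.023, 2.969, -0.0]
wrist_force: [-5.7, 1.5, 7.9]
width: 54.8
grip_force: 66.8
```

Emit:
{"fn": "servo_tool", "kwargs": {"deltas": [[0,0,0,0,0,0],[0,0,0,0,0,0],[0,0,0,0,0,0],[0,0,-0.1,0,0,0],[0,0,-0.1,0,0,0],[0,0,-0.1,0,0,0],[0,0,-0.1,0,0,0],[0,0,-0.1,0,0,0]], "fingers": 72}}

```text
clock: 14.7
tcp_pos: [532.3, -162.1, 249.4]
tcp_rot: [1.023, 2.97, 0.0]
wrist_force: [0.0, -0.1, -0.3]
width: 72.2
grip_force: 0.0
```

Run:
```python
from h import *
plan([518.5,269.9,250],52,12)
c=cap("wrist")
cv2.imwrite("pics/w4.png",c["img"]);np.savez("w4.npz",**c)
print(proj(c,[532,-162,111]))
g=cv2.cvtColor(c["img"],cv2.COLOR_BGR2GRAY);u,v=map(int,proj(c,[532,-162,111]))
w=g[max(v-40,0):v+40,u-40:u+40];m=(w<90).astype(np.uint8)
n,l,st,ce=cv2.connectedComponentsWithStats(m)
for i in range(1,n):
    if st[i,4]>60: print(st[i],ray(c,ce[i][0]+u-40,ce[i][1]+max(v-40,0),111).round(1))
```

```text
from [ 532.3 -162.1  249.4] yaw 52.0 dyaw 0.0 q6 0.37 W 72.2 F [ 0.  -0.1 -0.3] t 14.7
[[0.0769, 0.0922, -0.0002, 0, 0, -0.0], [0.0769, 0.0922, -0.0002, 0, 0, -0.0], [0.0769, 0.0922, -0.0002, 0, 0, -0.0], [0.0769, 0.0922, -0.0002, 0, 0, -0.0], [0.0769, 0.0922, -0.0002, 0, 0, -0.0], [0.0769, 0.0922, -0.0002, 0, 0, -0.0], [0.0769, 0.0922, -0.0002, 0, 0, -0.0], [0.0769, 0.0922, -0.0002, 0, 0, -0.0], [0.0769, 0.0922, -0.0002, 0, 0, -0.0], [0.0769, 0.0922, -0.0002, 0, 0, -0.0], [0.0769, 0.0922, -0.0002, 0, 0, -0.0], [0.0769, 0.0922, -0.0002, 0, 0, -0.0]]
[319.72021106 232.10420458]
[ 4  0 16 14 69] [ 501.1 -162.6  111. ]
[ 29  27  23  23 412] [ 530.5 -161.4  111. ]
[ 0 65 11 15 89] [ 535.4 -196.6  111. ]
```

Emit:
{"fn": "servo_tool", "kwargs": {"deltas": [[0.077,0.0922,0,0,0,0],[0.077,0.0922,0,0,0,0],[0.077,0.0922,0,0,0,0],[0.077,0.0922,0,0,0,0],[0.077,0.0922,0,0,0,0],[0.077,0.0922,0,0,0,0],[0.077,0.0922,0,0,0,0],[0.077,0.0922,0,0,0,0],[0.077,0.0922,0,0,0,0],[0.077,0.0922,0,0,0,0],[0.077,0.0922,0,0,0,0],[0.077,0.0922,0,0,0,0]]}}

```text
clock: 15.95
tcp_pos: [518.3, 271.7, 248.0]
tcp_rot: [1.023, 2.97, 0.0]
wrist_force: [0.7, 0.3, -0.0]
width: 72.1
grip_force: 0.0
```

Emit:
{"fn": "servo_tool", "kwargs": {"deltas": [[0,0,0,0,0,0],[0,0,0,0,0,0]], "fingers": 80}}

```text
clock: 16.15
tcp_pos: [518.2, 270.7, 247.6]
tcp_rot: [-1.021, -2.971, 0.001]
wrist_force: [-0.6, 0.1, 0.3]
width: 80.0
grip_force: 0.0
```

```bash
cat >> h.py <<'E'
def holes(c,z):
    """dark holes inside white plaster tops"""
    hsv=cv2.cvtColor(c["img"],cv2.COLOR_BGR2HSV)
    w=((hsv[...,1]<60)&(hsv[...,2]>150)).astype(np.uint8)
    cs,hi=cv2.findContours(w,cv2.RETR_CCOMP,cv2.CHAIN_APPROX_NONE)
    for k,h in zip(cs,[] if hi is None else hi[0]):
        a=cv2.contourArea(k)
        if h[3]>=0 and 12<a<2500:
            (u,v),r=cv2.minEnclosingCircle(k)
            if a>0.6*np.pi*r*r: print("hole",round(u),round(v),round(a),ray(c,u,v,z).round(1))
E
python3 - <<'E'
from h import *
c=cap("wrist");np.savez("w5.npz",**c);cv2.imwrite("pics/w5.png",c["img"])
holes(c,130);print(proj(c,[518.5,269.9,130]))
t=cap("top");holes(t,130)
plan([518.5,269.9,117],None,6)
E
```

```text
hole 594 374 274 [706.4 359.6 130. ]
hole 319 244 540 [518.4 269.8 130. ]
[319.31006481 243.57086719]
hole 138 320 232 [327.1 483.7 130. ]
hole 300 176 108 [742.   27.2 130. ]
from [518.4 269.5 248.1] yaw 51.9 dyaw 0 q6 1.14 W 80.1 F [ 0.4 -0.7 -1. ] t 16.25
6 x [0.0001, 0.0002, 0.0728, 0, 0, 0.0]
```

Emit:
{"fn": "servo_tool", "kwargs": {"deltas": [[0,0,0.08,0,0,0],[0,0,0.08,0,0,0],[0,0,0.08,0,0,0],[0,0,0.08,0,0,0],[0,0,0.07,0,0,0],[0,0,0.045,0,0,0],[0,0,0,0,0,0],[0,0,0,0,0,0]]}}

```text
clock: 17.05
tcp_pos: [518.7, 269.7, 118.4]
tcp_rot: [1.025, 2.969, 0.001]
wrist_force: [0.4, -0.3, 0.1]
width: 80.0
grip_force: 0.0
```

Emit:
{"fn": "servo_tool", "kwargs": {"deltas": [[0,0,0,0,0,0],[0,0,0,0,0,0],[0,0,0,0,0,0],[0,0,0,0,0,0],[0,0,0,0,0,0]], "fingers": 50}}

```text
clock: 17.55
tcp_pos: [519.0, 270.2, 119.3]
tcp_rot: [1.023, 2.968, 0.002]
wrist_force: [-2.1, -2.2, 5.7]
width: 54.5
grip_force: 63.7
```

Emit:
{"fn": "servo_tool", "kwargs": {"deltas": [[0,0,-0.05,0,0,0],[0,0,-0.1,0,0,0],[0,0,-0.1,0,0,0],[0,0,-0.1,0,0,0],[0,0,-0.02,0,0,0],[0,0,0,0,0,0]]}}

```text
clock: 18.15
tcp_pos: [518.8, 270.4, 229.0]
tcp_rot: [1.023, 2.969, 0.002]
wrist_force: [0.3, 0.1, -5.7]
width: 54.2
grip_force: 64.9
```

Emit:
{"fn": "servo_tool", "kwargs": {"deltas": [[-0.0525,-0.091,0,0,0,0],[-0.0525,-0.091,0,0,0,0],[-0.0525,-0.091,0,0,0,0],[-0.0525,-0.091,0,0,0,0],[-0.0525,-0.091,0,0,0,0],[-0.0525,-0.091,0,0,0,0],[-0.0525,-0.091,0,0,0,0],[-0.0525,-0.091,0,0,0,0],[-0.0525,-0.091,0,0,0,0],[-0.0525,-0.091,0,0,0,0],[-0.0525,-0.091,0,0,0,0],[-0.0525,-0.091,0,0,0,0]]}}

```text
clock: 19.35
tcp_pos: [464.1, -105.3, 226.2]
tcp_rot: [-1.022, -2.967, 0.001]
wrist_force: [0.8, -0.1, -4.0]
width: 54.6
grip_force: 65.5
```

Emit:
{"fn": "servo_tool", "kwargs": {"deltas": [[-0.0525,-0.091,0,0,0,0],[-0.0525,-0.091,0,0,0,0],[0,0,0,0,0,0],[0,0,0,0,0,0],[0,0,0,0,0,0]]}}

```text
clock: 19.85
tcp_pos: [456.2, -166.0, 227.4]
tcp_rot: [-1.022, -2.968, -0.001]
wrist_force: [0.9, -0.9, -5.0]
width: 54.6
grip_force: 65.6
```

Run:
```python
from h import *
plan([457,-166,104],None,6)
t=cap("top");holes(t,111)
```

```text
from [ 456.2 -166.   227.4] yaw 52.0 dyaw 0 q6 0.31 W 54.6 F [ 0.9 -0.9 -5. ] t 19.85
6 x [-0.0004, 0.0003, 0.0686, 0, 0, 0.0]
hole 138 320 240 [327.8 489.9 111. ]
```

Emit:
{"fn": "servo_tool", "kwargs": {"deltas": [[0,0,0.08,0,0,0],[0,0,0.08,0,0,0],[0,0,0.08,0,0,0],[0,0,0.08,0,0,0],[0,0,0.06,0,0,0],[0,0,0.025,0,0,0],[0,0,0.007,0,0,0],[0,0,0.006,0,0,0],[0,0,0,0,0,0],[0,0,0,0,0,0]]}}

```text
clock: 20.9
tcp_pos: [457.2, -166.9, 104.2]
tcp_rot: [1.023, 2.969, -0.0]
wrist_force: [-0.3, 0.4, -4.2]
width: 54.8
grip_force: 65.7
```

Emit:
{"fn": "servo_tool", "kwargs": {"deltas": [[0,0,0.004,0,0,0],[0,0,0.003,0,0,0],[0,0,0,0,0,0]]}}

```text
clock: 21.2
tcp_pos: [456.6, -166.8, 101.2]
tcp_rot: [-1.024, -2.97, 0.0]
wrist_force: [0.1, 0.3, -4.4]
width: 54.4
grip_force: 65.7
```

Emit:
{"fn": "servo_tool", "kwargs": {"deltas": [[0,0,0.004,0,0,0],[0,0,0.003,0,0,0],[0,0,0,0,0,0]]}}

```text
clock: 21.5
tcp_pos: [456.7, -166.9, 100.3]
tcp_rot: [1.023, 2.969, -0.0]
wrist_force: [-3.4, 0.9, 5.0]
width: 54.5
grip_force: 66.9
```

Emit:
{"fn": "servo_tool", "kwargs": {"deltas": [[0,0,0,0,0,0],[0,0,0,0,0,0],[0,0,0,0,0,0],[0,0,-0.1,0,0,0],[0,0,-0.1,0,0,0],[0,0,-0.1,0,0,0],[0,0,-0.1,0,0,0],[0,0,-0.1,0,0,0]], "fingers": 72}}

```text
clock: 22.3
tcp_pos: [456.6, -166.7, 250.4]
tcp_rot: [1.024, 2.97, 0.0]
wrist_force: [0.7, 0.4, -0.2]
width: 72.1
grip_force: 0.0
```

Run:
```python
from h import *
plan([398,358.7,250],None,15)
c=cap("wrist");holes(c,111);cv2.imwrite("pics/w6.png",c["img"])
```

```text
from [ 456.6 -166.7  250.4] yaw 52.0 dyaw 0 q6 0.31 W 72.1 F [ 0.7  0.4 -0.2] t 22.3
15 x [0.0822, 0.0839, 0.0001, 0, 0, 0.0]
hole 319 232 478 [ 456.3 -167.2  111. ]
hole 164 101 14 [ 335.3 -189.6  111. ]
hole 391 307 402 [ 530.4 -161.2  111. ]
```

Emit:
{"fn": "servo_tool", "kwargs": {"deltas": [[0.0822,0.084,0,0,0,0],[0.0822,0.084,0,0,0,0],[0.0822,0.084,0,0,0,0],[0.0822,0.084,0,0,0,0],[0.0822,0.084,0,0,0,0],[0.0822,0.084,0,0,0,0],[0.0822,0.084,0,0,0,0],[0.0822,0.084,0,0,0,0],[0.0822,0.084,0,0,0,0],[0.0822,0.084,0,0,0,0],[0.0822,0.084,0,0,0,0],[0.0822,0.084,0,0,0,0]]}}

```text
clock: 23.55
tcp_pos: [409.5, 255.3, 249.0]
tcp_rot: [1.023, 2.97, 0.001]
wrist_force: [1.2, -0.6, -0.1]
width: 72.3
grip_force: 0.0
```

Emit:
{"fn": "servo_tool", "kwargs": {"deltas": [[0.0822,0.084,0,0,0,0],[0.0822,0.084,0,0,0,0],[0.0822,0.084,0,0,0,0],[0,0,0,0,0,0],[0,0,0,0,0,0]], "fingers": 80}}

```text
clock: 24.05
tcp_pos: [397.9, 359.3, 248.5]
tcp_rot: [-1.021, -2.971, 0.002]
wrist_force: [-0.3, -0.8, 0.0]
width: 80.0
grip_force: 0.0
```

Run:
```python
from h import *
c=cap("wrist");cv2.imwrite("pics/w7.png",c["img"])
holes(c,130);print(proj(c,[398,358.7,130]))
plan([398,358.7,117],None,6)
t=cap("top");cv2.imwrite("pics/top2.png",t["img"]);holes(t,111)
```

```text
hole 320 240 529 [396.4 360.1 130. ]
[319.49696628 242.7141519 ]
from [398.  358.6 248.8] yaw 52.0 dyaw 0 q6 1.4 W 80.2 F [ 0.  -0.6 -0.8] t 24.1
6 x [0.0, 0.0, 0.0732, 0, 0, 0.0]
hole 300 176 108 [748.1  27.6 111. ]
```

Emit:
{"fn": "servo_tool", "kwargs": {"deltas": [[0.003,0,0.08,0,0,0],[0.003,0,0.08,0,0,0],[0,0,0.08,0,0,0],[0,0,0.08,0,0,0],[0,0,0.07,0,0,0],[0,0,0.045,0,0,0],[0,0,0,0,0,0],[0,0,0,0,0,0]]}}

```text
clock: 24.95
tcp_pos: [397.1, 359.7, 119.3]
tcp_rot: [1.025, 2.969, 0.001]
wrist_force: [-0.4, 0.5, 0.1]
width: 80.1
grip_force: 0.0
```

Emit:
{"fn": "servo_tool", "kwargs": {"deltas": [[0,0,0,0,0,0],[0,0,0,0,0,0],[0,0,0,0,0,0],[0,0,0,0,0,0],[0,0,0,0,0,0]], "fingers": 50}}

```text
clock: 25.45
tcp_pos: [397.2, 360.2, 120.1]
tcp_rot: [1.023, 2.969, 0.002]
wrist_force: [-0.9, -2.3, 6.3]
width: 54.4
grip_force: 63.4
```

Emit:
{"fn": "servo_tool", "kwargs": {"deltas": [[0,0,-0.05,0,0,0],[0,0,-0.1,0,0,0],[0,0,-0.1,0,0,0],[0,0,-0.1,0,0,0],[0,0,-0.04,0,0,0],[0,0,0,0,0,0]]}}

```text
clock: 26.05
tcp_pos: [397.2, 360.5, 236.8]
tcp_rot: [1.023, 2.969, 0.004]
wrist_force: [0.2, 0.4, -5.3]
width: 54.3
grip_force: 65.2
```

Emit:
{"fn": "servo_tool", "kwargs": {"deltas": [[-0.0827,-0.066,0,0,0,0],[-0.0827,-0.066,0,0,0,0],[-0.0827,-0.066,0,0,0,0],[-0.0827,-0.066,0,0,0,0],[-0.0827,-0.066,0,0,0,0],[-0.0827,-0.066,0,0,0,0],[-0.0827,-0.066,0,0,0,0],[-0.0827,-0.066,0,0,0,0],[-0.0827,-0.066,0,0,0,0],[-0.0827,-0.066,0,0,0,0],[-0.0827,-0.066,0,0,0,0],[-0.0827,-0.066,0,0,0,0]]}}

```text
clock: 27.25
tcp_pos: [484.1, -11.9, 233.3]
tcp_rot: [-1.023, -2.967, 0.001]
wrist_force: [0.1, 0.3, -5.2]
width: 54.3
grip_force: 65.6
```

Emit:
{"fn": "servo_tool", "kwargs": {"deltas": [[-0.0827,-0.066,0,0,0,0],[-0.0827,-0.066,0,0,0,0],[0,0,0,0,0,0],[0,0,0,0,0,0],[0,0,0,0,0,0]]}}

```text
clock: 27.75
tcp_pos: [498.9, -71.8, 234.3]
tcp_rot: [-1.022, -2.968, 0.0]
wrist_force: [-0.6, -0.6, -5.1]
width: 54.5
grip_force: 65.6
```

Run:
```python
from h import *
plan([501,-73,104],None,6)
c=cap("wrist");cv2.imwrite("pics/w8.png",c["img"]);holes(c,111)
```

```text
from [498.9 -71.8 234.3] yaw 52.0 dyaw 0 q6 0.52 W 54.5 F [-0.6 -0.6 -5.1] t 27.75
6 x [-0.0014, 0.0002, 0.0724, 0, 0, 0.0]
```

View pics/w8.png

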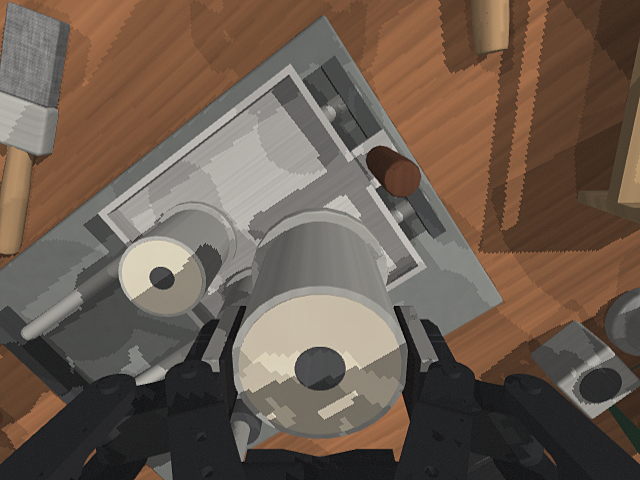

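The held flask is over the tray, clear of the handle at (395,172), and the second flask stands at (161,278).

Emit:
{"fn": "servo_tool", "kwargs": {"deltas": [[-0.004,0,0.08,0,0,0],[-0.003,0,0.08,0,0,0],[0,0,0.08,0,0,0],[0,0,0.08,0,0,0],[0,0,0.07,0,0,0],[0,0,0.03,0,0,0],[0,0,0.01,0,0,0],[0,0,0.006,0,0,0],[0,0,0,0,0,0],[0,0,0,0,0,0]]}}

```text
clock: 28.8
tcp_pos: [501.8, -73.7, 105.8]
tcp_rot: [1.023, 2.969, 0.001]
wrist_force: [-0.3, 0.1, -4.6]
width: 54.5
grip_force: 65.7
```

Emit:
{"fn": "servo_tool", "kwargs": {"deltas": [[0,0,0.004,0,0,0],[0,0,0.003,0,0,0],[0,0,0,0,0,0]]}}

```text
clock: 29.1
tcp_pos: [501.1, -73.7, 102.7]
tcp_rot: [-1.024, -2.97, 0.0]
wrist_force: [0.3, -0.1, -4.8]
width: 54.7
grip_force: 65.7
```

Emit:
{"fn": "servo_tool", "kwargs": {"deltas": [[0,0,0.004,0,0,0],[0,0,0.003,0,0,0],[0,0,0,0,0,0]]}}

```text
clock: 29.4
tcp_pos: [501.3, -73.7, 101.2]
tcp_rot: [1.023, 2.97, 0.0]
wrist_force: [-2.0, -0.8, 2.0]
width: 54.4
grip_force: 66.5
```

Emit:
{"fn": "servo_tool", "kwargs": {"deltas": [[0,0,0.001,0,0,0],[0,0,0,0,0,0],[0,0,0,0,0,0]]}}

```text
clock: 29.7
tcp_pos: [501.3, -73.8, 101.2]
tcp_rot: [1.023, 2.969, 0.0]
wrist_force: [-3.6, -0.6, 5.6]
width: 54.4
grip_force: 66.6
```

Emit:
{"fn": "servo_tool", "kwargs": {"deltas": [[0,0,0,0,0,0],[0,0,0,0,0,0],[0,0,0,0,0,0],[0,0,-0.1,0,0,0],[0,0,-0.1,0,0,0],[0,0,-0.1,0,0,0],[0,0,-0.1,0,0,0],[0,0,-0.1,0,0,0]], "fingers": 72}}

```text
clock: 30.5
tcp_pos: [501.2, -73.6, 251.5]
tcp_rot: [1.023, 2.97, 0.0]
wrist_force: [0.0, 0.2, 0.4]
width: 71.6
grip_force: 0.0
```

Run:
```python
from h import *
c=cap("wrist");cv2.imwrite("pics/w9.png",c["img"]);np.savez("w9.npz",**c);holes(c,111)
print(proj(c,[495,-12.5,130]))
plan([494.5,-12.7,250],None,3)
```

```text
hole 170 263 444 [ 456.4 -167.2  111. ]
hole 323 238 464 [505.9 -74.3 111. ]
hole 248 335 371 [ 530.9 -161.8  111. ]
[395.75162651 171.22132719]
from [502.7 -73.9 256.6] yaw 52.0 dyaw 0 q6 0.52 W 71.8 F [ 1.1 -0.1  3.5] t 30.55
3 x [0.0491, 0.0479, 0.0074, 0, 0, 0.0]
```

View pics/w9.png

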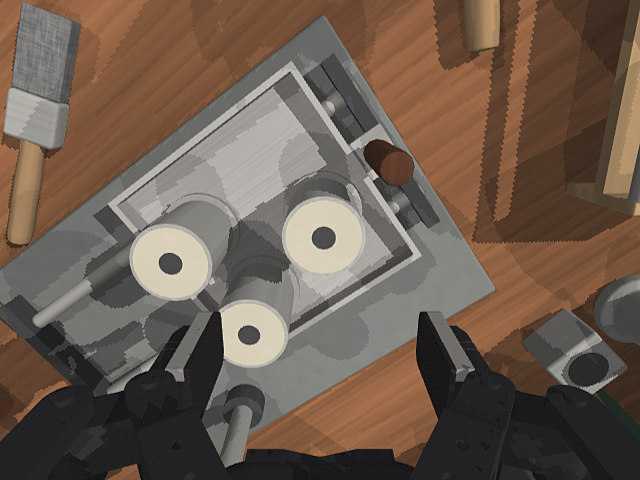

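All three flasks stand in the tray, with holes at (170,263), (323,238) and (248,335). The tray handle's top is at about (397,168). Next I grip the handle with the jaws across the slide.

Emit:
{"fn": "servo_tool", "kwargs": {"deltas": [[0.049,0.048,0,0,0,0],[0.049,0.048,0,0,0,0],[0.049,0.048,0,0,0,0],[0,0,0,0,0,0.0433],[0,0,0,0,0,0.0433],[0,0,0,0,0,0.0433],[0,0,0,0,0,0.0433],[0,0,0,0,0,0.0433],[0,0,0,0,0,0.0433],[0,0,0,0,0,0.0433],[0,0,0,0,0,0]], "fingers": 55}}

```text
clock: 31.65
tcp_pos: [493.2, -12.4, 250.1]
tcp_rot: [2.271, 2.17, 0.0]
wrist_force: [0.2, -0.3, -0.5]
width: 55.2
grip_force: 0.0
```

Run:
```python
from h import *
c=cap("wrist");cv2.imwrite("pics/w10.png",c["img"])
hsv=cv2.cvtColor(c["img"],cv2.COLOR_BGR2HSV)
u,v=map(int,proj(c,[495,-12.5,130]));print(u,v,hsv[v,u])
w=hsv[v-60:v+60,u-60:u+60]
m=((w[...,2]<130)&(w[...,1]>90)).astype(np.uint8)
n,l,st,ce=cv2.connectedComponentsWithStats(m)
for i in range(1,n):
    if st[i,4]>150: print(st[i]+np.array([u-60,v-60,0,0,0]),ray(c,ce[i][0]+u-60,ce[i][1]+v-60,125))
plan([494.5,-12.7,115],-2.6,5)
holes(c,111)
```

```text
321 241 [ 10 131 101]
[ 303  194   35   60 1611] [494.63473191  -3.06024892 125.        ]
from [493.2 -12.4 250.1] yaw -2.4 dyaw -0.2 q6 1.59 W 55.0 F [-0.  -0.   0.4] t 31.7
[[-0.0001, 0.0009, 0.0901, 0, 0, 0.0002], [-0.0001, 0.0009, 0.0901, 0, 0, 0.0002], [-0.0001, 0.0009, 0.0901, 0, 0, 0.0002], [-0.0001, 0.0009, 0.0901, 0, 0, 0.0002], [-0.0001, 0.0009, 0.0901, 0, 0, 0.0002]]
hole 280 426 298 [ 456.6 -167.   111. ]
hole 376 416 301 [ 530.8 -161.4  111. ]
hole 368 318 390 [525.4 -76.8 111. ]
```

View pics/w10.png

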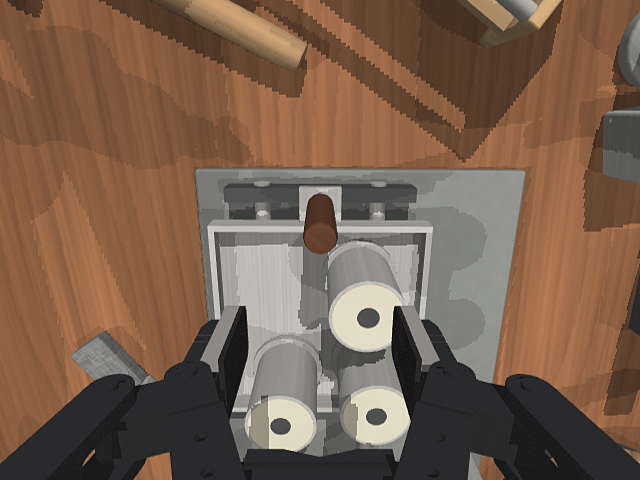

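The third flask was knocked about 20 mm sideways and now has its hole at (368,318), which is (525,-77). It is still upright and inside the limits. The handle's top is at (320,237), under the jaws.

Emit:
{"fn": "servo_tool", "kwargs": {"deltas": [[0,0.004,0.09,0,0,0],[0,0,0.09,0,0,0],[0,0,0.09,0,0,0],[0,0,0.09,0,0,0],[0,0,0.06,0,0,0],[0,0,0.03,0,0,0],[0,0,0,0,0,0]]}}

```text
clock: 32.4
tcp_pos: [493.6, -12.5, 114.3]
tcp_rot: [-2.268, -2.172, 0.002]
wrist_force: [0.0, -0.3, 0.7]
width: 54.8
grip_force: 0.0
```

Emit:
{"fn": "servo_tool", "kwargs": {"deltas": [[0,0,0,0,0,0],[0,0,0,0,0,0],[0,0,0,0,0,0],[0,0,0,0,0,0],[0,0,0,0,0,0],[0,0,0,0,0,0],[0,0,0,0,0,0]], "fingers": 16}}

```text
clock: 33.1
tcp_pos: [493.6, -12.5, 116.6]
tcp_rot: [-2.27, -2.171, 0.0]
wrist_force: [-6.6, 0.1, 6.7]
width: 20.7
grip_force: 58.9
```

Run:
```python
from h import *
p=arm.sense()["tcp_pos"]
plan([p[0]-6,p[1]-140,p[2]],None,14)
holes(cap("wrist"),111)
```

```text
from [493.6 -12.5 116.6] yaw -2.6 dyaw 0 q6 1.59 W 20.7 F [-6.6  0.1  6.7] t 33.1
14 x [-0.0334, 0.0001, -0.0, 0, 0, 0.0]
```

Emit:
{"fn": "servo_tool", "kwargs": {"deltas": [[-0.006,0,0,0,0,0],[-0.012,0,0,0,0,0],[-0.018,0,0,0,0,0],[-0.024,0,0,0,0,0],[-0.028,0,0,0,0,0],[-0.03,0,0,0,0,0],[-0.03,0,0,0,0,0],[-0.03,0,0,0,0,0],[-0.03,0,0,0,0,0],[-0.03,0,0,0,0,0],[-0.03,0,0,0,0,0],[-0.03,0,0,0,0,0]]}}

```text
clock: 34.35
tcp_pos: [489.2, -101.6, 116.6]
tcp_rot: [-2.269, -2.17, -0.0]
wrist_force: [-7.4, 3.6, 7.2]
width: 20.2
grip_force: 59.1
```

Emit:
{"fn": "servo_tool", "kwargs": {"deltas": [[-0.03,0,0,0,0,0],[-0.03,0,0,0,0,0],[-0.03,0,0,0,0,0],[-0.03,0,0,0,0,0],[-0.024,0,0,0,0,0],[-0.018,0,0,0,0,0],[-0.012,0,0,0,0,0],[-0.008,0,0,0,0,0],[0,0,0,0,0,0],[0,0,0,0,0,0]]}}

```text
clock: 35.35
tcp_pos: [486.6, -153.7, 116.6]
tcp_rot: [-2.266, -2.169, -0.005]
wrist_force: [-7.7, 12.0, 9.9]
width: 20.9
grip_force: 59.3
```

Emit:
{"fn": "servo_tool", "kwargs": {"deltas": [[-0.008,0,0,0,0,0],[-0.008,0,0,0,0,0],[-0.008,0,0,0,0,0],[0,0,0,0,0,0]]}}

```text
clock: 35.75
tcp_pos: [486.5, -154.6, 116.5]
tcp_rot: [-2.254, -2.167, -0.024]
wrist_force: [-5.8, 38.2, 13.8]
width: 20.3
grip_force: 59.9
```

Emit:
{"fn": "servo_tool", "kwargs": {"deltas": [[0.012,0,0,0,0,0],[0.008,0,0,0,0,0],[0,0,0,0,0,0],[0,0,0,0,0,0]]}}

```text
clock: 36.15
tcp_pos: [486.5, -154.3, 116.5]
tcp_rot: [-2.264, -2.17, -0.007]
wrist_force: [-7.2, 13.2, 9.7]
width: 20.6
grip_force: 59.5
```

Emit:
{"fn": "servo_tool", "kwargs": {"deltas": [[0,0,0,0,0,0],[0,0,0,0,0,0],[0,0,0,0,0,0],[0,0,-0.08,0,0,0],[0,0,-0.1,0,0,0],[0,0,-0.1,0,0,0],[0,0,-0.1,0,0,0],[0,0,-0.1,0,0,0],[0,0,-0.1,0,0,0],[0,0,0,0,0,0],[0,0,0,0,0,0]], "fingers": 55}}

```text
clock: 37.25
tcp_pos: [488.2, -158.0, 289.8]
tcp_rot: [2.27, 2.169, 0.001]
wrist_force: [0.1, 0.5, -0.5]
width: 54.7
grip_force: 0.0
```

Run:
```python
from h import *
print(arm.sense()["tcp_pos"])
c=cap("wrist");cv2.imwrite("pics/w11.png",c["img"]);np.savez("w11.npz",**c);holes(c,111)
```

```text
[ 488.18402586 -157.95290101  289.76588113]
hole 281 388 260 [ 449.5 -309.1  111. ]
hole 367 378 269 [ 523.7 -302.4  111. ]
hole 360 288 315 [ 518.5 -217.4  111. ]
```

View pics/w11.png

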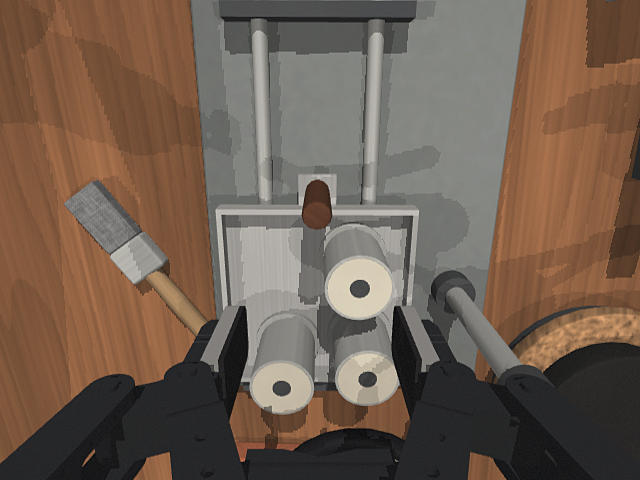

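The loaded tray has slid about 142 mm and then met firm resistance (38 N). The flasks are upright at (281,388), (367,378) and (360,288). I'll go to the lens peg and check the stop from there.

Emit:
{"fn": "servo_tool", "kwargs": {"deltas": [[0,0,-0.06,0,0,0],[-0.09,-0.0075,0,0,0,0],[-0.09,-0.0075,0,0,0,0],[-0.09,-0.0075,0,0,0,0],[-0.09,-0.0075,0,0,0,0],[-0.09,-0.0075,0,0,0,0],[-0.09,-0.0075,0,0,0,0],[-0.09,-0.0075,0,0,0,0],[-0.09,-0.0075,0,0,0,0],[0,0,0,0,0,0],[0,0,0,0,0,0]], "fingers": 60}}

```text
clock: 38.4
tcp_pos: [459.5, -372.7, 305.6]
tcp_rot: [-2.27, -2.167, 0.0]
wrist_force: [-1.3, 0.0, 0.3]
width: 60.5
grip_force: 0.0
```

Run:
```python
from h import *
print(arm.sense()["tcp_pos"])
c=cap("wrist");cv2.imwrite("pics/w12.png",c["img"]);np.savez("w12.npz",**c);holes(c,111)
print(proj(c,[459,-373,250]))
```

```text
[ 459.48614583 -372.69032005  305.56876476]
[317.06519416 285.50729447]
```

View pics/w12.png

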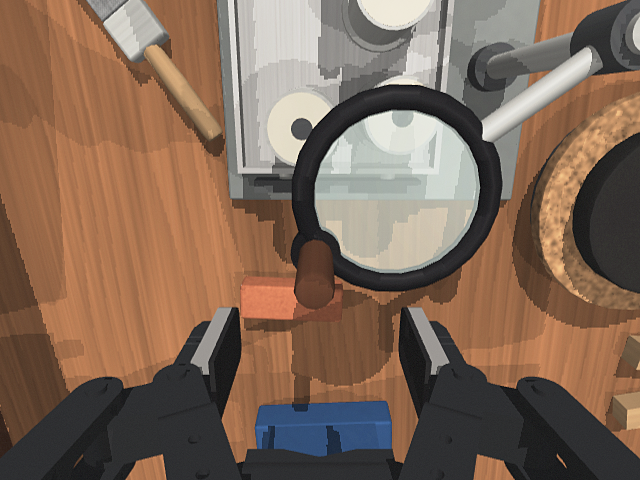

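The tray's front edge (row ~175) meets the dark stop plate, so it is home. The peg's top is at (315,291) and the lens centre at (397,187).

Run:
```python
from h import *
c=dict(np.load("w12.npz"));g=ray(c,315,291,250);L=ray(c,397,187,190);print(g,L)
w=dict(np.load("w11.npz"))
K=[ray(w,*p,46) for p in((218,208),(419,206))];h=ray(w,317,212,130);print("tray",K,"handle",h)
for H in((621.4,-265.9),L[:2]+(L-g)[:2]/np.linalg.norm((L-g)[:2])*140):
  H=np.array(H)
  for T in((482.5,-262),):
    v=g[:2]-H;a=np.degrees(np.arctan2(*v[::-1]));b=np.degrees(np.arctan2(*(np.array(T)-H)[::-1]))
    print(H,np.hypot(*v),"a",a%360,"target",b%360,"lens dist",np.linalg.norm(np.array(T)-H))
```

```text
[ 457.9045559  -375.74528952  250.        ] [ 506.34368531 -340.01264927  190.        ]
tray [array([ 397.48803333, -162.4503433 ,   46.        ]), array([ 579.20424061, -168.84862127,   46.        ])] handle [ 487.99805773 -149.2972688   130.        ]
[ 621.4 -265.9] 196.9689007701112 a 213.89539102502528 target 178.3916857650751 lens dist 138.9547408331216
[ 619.00633438 -256.90351918] 200.19278060697889 a 216.41550241422993 target 182.13815189538045 lens dist 136.6014401206568
```

Emit:
{"fn": "servo_tool", "kwargs": {"deltas": [[-0.008,-0.004,0.06,0,0,0],[0,0,0.06,0,0,0],[0,0,0.06,0,0,0],[0,0,0.06,0,0,0],[0,0,0,0,0,0]]}}

```text
clock: 38.95
tcp_pos: [457.9, -372.9, 232.7]
tcp_rot: [-2.266, -2.169, 0.001]
wrist_force: [-0.3, 0.1, -0.6]
width: 59.8
grip_force: 0.0
```

Emit:
{"fn": "servo_tool", "kwargs": {"deltas": [[0,0,0,0,0,0],[0,0,0,0,0,0],[0,0,0,0,0,0],[0,0,0,0,0,0],[0,0,0,0,0,0],[0,0,0,0,0,0],[0,0,0,0,0,0]], "fingers": 15}}

```text
clock: 39.65
tcp_pos: [457.5, -376.0, 237.0]
tcp_rot: [2.271, 2.169, -0.005]
wrist_force: [-5.3, -3.2, 3.3]
width: 18.6
grip_force: 58.5
```

Run:
```python
from h import *
s=arm.sense();print(s["tcp_pos"],s["wrist_force"],s["width"])
H=np.array([621.4,-265.9]);v=s["tcp_pos"][:2]-H;print(np.hypot(*v),np.degrees(np.arctan2(*v[::-1]))%360)
R=Ro.from_rotvec(s["tcp_rot"]).as_matrix()
a=np.arctan2(*v[::-1]);n=12;d=np.radians(-34.4/n)
ch=2*198*np.sin(d/2)*np.array([-np.sin(a+d/2),np.cos(a+d/2),0]);print((R.T@ch)/300,-np.degrees(d)/180)
```

```text
[ 457.5296428  -376.00871547  236.95292848] [-5.30712457 -3.21371077  3.27700624] 18.63599626937458
197.42700724732114 213.8981705884883
[ 2.70149232e-02 -1.89839026e-02 -7.69617943e-05] 0.015925925925925927
```

Emit:
{"fn": "servo_tool", "kwargs": {"deltas": [[0.027,-0.019,0,0,0,0.0159],[0.027,-0.019,0,0,0,0.0159],[0.027,-0.019,0,0,0,0.0159],[0.027,-0.019,0,0,0,0.0159],[0.027,-0.019,0,0,0,0.0159],[0.027,-0.019,0,0,0,0.0159],[0.027,-0.019,0,0,0,0.0159],[0.027,-0.019,0,0,0,0.0159],[0.027,-0.019,0,0,0,0.0159],[0.027,-0.019,0,0,0,0.0159],[0.027,-0.019,0,0,0,0.0159],[0.027,-0.019,0,0,0,0.0159]]}}

```text
clock: 40.85
tcp_pos: [424.0, -263.0, 236.9]
tcp_rot: [2.811, 1.399, -0.002]
wrist_force: [-3.3, -1.9, 4.0]
width: 18.4
grip_force: 59.1
```

Emit:
{"fn": "servo_tool", "kwargs": {"deltas": [[0,0,0,0,0,0],[0,0,0,0,0,0],[0,0,0,0,0,0]]}}

```text
clock: 41.15
tcp_pos: [424.0, -262.9, 236.9]
tcp_rot: [2.809, 1.404, -0.001]
wrist_force: [-6.1, 0.9, 7.5]
width: 18.3
grip_force: 59.7
```

Emit:
{"fn": "servo_tool", "kwargs": {"deltas": [[0,0,0,0,0,0],[0,0,0,0,0,0],[0,0,0,0,0,0],[0,0,-0.05,0,0,0],[0,0,-0.1,0,0,0],[0,0,-0.1,0,0,0],[0,0,-0.1,0,0,0],[0,0,0,0,0,0],[0,0,0,0,0,0]], "fingers": 60}}

```text
clock: 42.05
tcp_pos: [425.3, -263.0, 340.6]
tcp_rot: [2.809, 1.403, 0.001]
wrist_force: [-0.0, -0.8, -0.4]
width: 60.2
grip_force: 0.0
```

Run:
```python
from h import *
print(arm.sense()["tcp_pos"])
c=cap("wrist");cv2.imwrite("pics/w13.png",c["img"]);np.savez("w13.npz",**c)
t=cap("top");cv2.imwrite("pics/t13.png",t["img"])
print(proj(c,[482,-263,190]))
```

```text
[ 425.33868746 -263.02787832  340.55313573]
[385.95301736 178.99831361]
```

View pics/w13.png

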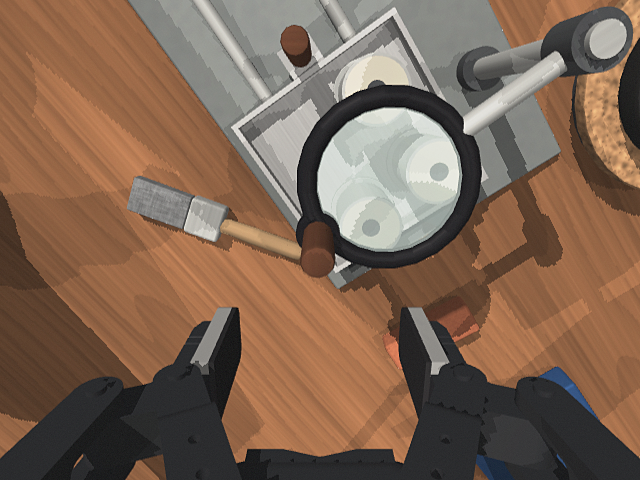

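Lens centre is at (389,176), tray corners at (234,127) and (394,12), and the tray handle's top at (296,40).

Run:
```python
from h import *
c=dict(np.load("w13.npz"));print("lens",ray(c,389,176,190))
a,b=ray(c,234,127,46),ray(c,394,12,46);d=(b-a)/np.linalg.norm(b-a);print(a,b,np.linalg.norm(b-a))
print("tray",(a+b)/2+92.5*np.array([d[1],-d[0],0]))
h=ray(c,296,38,130);print("via handle",h+108*np.array([d[1],-d[0],0]))
print("flasks",[ray(c,*p,111).round(0) for p in((371,228),(439,172),(376,88))])
```

```text
lens [ 484.70898022 -262.56363018  190.        ]
[ 396.97642909 -165.71138598   46.        ] [ 576.50079913 -176.02286729   46.        ] 179.82026050565045
tray [ 481.43436186 -263.21491983   46.        ]
via handle [ 482.97113037 -260.07286633  130.        ]
flasks [array([ 450., -309.,  111.]), array([ 524., -303.,  111.]), array([ 519., -216.,  111.])]
```

The lens is within about 4 mm of the tray's centre. The flasks sit inside the limits and the gripper is clear, so I'm handing in.

```bash
python3 -c "
from plant import arm
print(arm.close_job())"
```

```text
the job is handed in; nothing more can be done
None
```

I handed the job in at about 42 s on the robot's clock: all three flasks are upright in the tray, the tray is against its stop, and the lens is within about 4 mm of the tray's centre; the jar stayed in the rack, and no verdict came back.

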